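Unstack the mosaic boxes into their drying trays

ROBOT

A 6-joint arm with a two-finger parallel gripper is mounted at the origin on a cart in front of the work surface, level with it; the furniture and walls round the work are solid. World frame = base frame: x ahead of the robot, y to its left, z up, the work surface at z = 0. Lengths are in m, angles in degrees, forces in N, time in s.
With the tool pointing down it reaches from about 0.375 to 0.9 m from the base axis. Payload 3.1 kg.
Tool frame: the origin (TCP) lies on the front face of the gripper's body, between the roots of the fingers; the fingertips stand 70 mm ahead of it and the grasp point (between the pads) lies 51 mm ahead of it (bot.tip_extent is the distance from the TCP to the fingertips, in m); z points along the fingers, x is the direction in which the jaws open and shut, and the axes are right-handed (so a half turn about z gives the same grasp; the last joint's range is limited). The gripper opens to 87 mm and grips with 3 to 60 N. Pads are 19 mm wide; open, the fingers measure 117 mm over their backs; the gripper's body (75 mm by 190 mm) begins 51 mm behind the grasp point.
Start: joints at [-75.544, 30.224, 82.088, -0, 67.689, -10.227], TCP at [0.261, -0.568, 0.292] pointing down, gripper open.
Joint ranges: [-176.69, 176.69], [-43.24, 126.21], [12.49, 139.97], [-82, 262], [0, 151.66], [-163.58, 163.58]. Speed limits (degrees/s): [159.86, 159.86, 180, 180, 180, 180].

INTERFACE

Orientations are given as a 3x3 rotation matrix whose columns are the frame's x, y, z axes.
In Python, from rig import bot, viewer, ticket gives the robot as it stands. The module is installed in compiled form; this text tells all that it offers.
- The arm moves only by the tool arm_command, never from a script. Its argument "targets" is a list of rows, each an object with "rot": the turn, a rotation vector about the tool's x, y, z in degrees, a list of three; "offset": the shift along the tool's x, y, z in cm, a list of three; "gripper": the closure, from 0 (fully open) to 1 (shut). A call has 1 to 8 rows; each row is the pose to reach, as a shift and turn from the pose commanded when the call began, along the tool's axes at that moment; what a row does not reach only later rows make up. A row lasts 1/10 s, in which the tool goes at most 50 mm and 8.59 degrees, less where a joint would pass 70% of its speed; a pose out of reach is approached as far as the arm can. A call with a gripper value outside its range is refused whole. The fingers move at their own pace and stop on an object; the grip force is fixed at half the most. Time passes only in rows, so rows that repeat a pose let the fingers close. It gives the time, the measured TCP pose, the force and the opening at its end, in the units of the state.
- bot.read_state(): the state, without advancing time (a new reading comes with each control period).
- viewer.capture(name): name is "scene" or "top" or "wrist"; returns a dict with "frame" (400x640x3 uint8, red, green, blue), "fx", "fy", "cx", "cy" (pixels), "view" (4x4, takes a point from world to camera coordinates). Camera axes: x right, y down, z forward; pixel columns grow to the right and rows downward; lengths in m; the calibration is good to about 2 mm. A picture is of the moment at which its call begins. There is no depth.
- ticket.hand_in(): hands the job in, once; it reports no verdict.
The state is a dict: "time_s": time; "joint_positions": joint angles; "qvel": joint speeds; "tau": joint torques, N m; "position": TCP position; "tcp_rot": TCP orientation; "force": force on the tool from outside, world axes, zero at the start; "moment": the same for the moment, N m; "opening": opening from 0.0 (shut) to 1.0 (fully open).
Only numpy, scipy, OpenCV 4.12 (cv2) and the standard library are available. Lean on these libraries where they do the work, as an engineer would, in place of code of your own. Each camera call takes 0.05 s, during which the arm holds its last target. There are 200 camera calls.

TASK

The finished mosaic boxes are stacked in one pile and have to dry separately. Take the pile apart from the top down (white, red, yellow, then blue) and set each box in the tray lined with glass of its own colour, flat on the tray floor inside the rim. Keep every box upright throughout, and leave all four resting in their trays.

Things in the scene. Friction and masses are not known exactly. Their poses are not given: they have to be found in the camera images.
- box_white_center (a point): Centre (half-way up) of the closed wooden box with a white glass mosaic lid, at the start the top one of the stepped stack. 54 mm long (own x), 54 mm wide (own y), 48 mm high (own z, up), about 160 g; it merely rests on what is below. Grasp from above across the width, about half-way up: fingertips ending at most 18 mm below the centre clear the box below and the tray rim.
- box_red_center (a point): Centre (half-way up) of the closed wooden box with a red glass mosaic lid, at the start the second from the top of the stepped stack. 76 mm long (own x), 58 mm wide (own y), 48 mm high (own z, up), about 220 g; it merely rests on what is below. Grasp from above across the width, about half-way up: fingertips ending at most 18 mm below the centre clear the box below and the tray rim.
- box_yellow_center (a point): Centre (half-way up) of the closed wooden box with a yellow glass mosaic lid, at the start the third from the top of the stepped stack. 98 mm long (own x), 62 mm wide (own y), 48 mm high (own z, up), about 280 g; it merely rests on what is below. Grasp from above across the width, about half-way up: fingertips ending at most 18 mm below the centre clear the box below and the tray rim.
- box_blue_center (a point): Centre (half-way up) of the closed wooden box with a blue glass mosaic lid, at the start the bottom one, standing on the table, of the stepped stack. 120 mm long (own x), 66 mm wide (own y), 48 mm high (own z, up), about 340 g; it merely rests on what is below. Grasp from above across the width, about half-way up: fingertips ending at most 18 mm below the centre clear the box below and the tray rim.
- tray_white_floor (a point): Centre of the recess floor (top of the floor, 3 mm above the table) of the tray lined with white glass mosaic. Fixed to the table; recess 70 mm (own x) by 70 mm (own y), 8 mm larger than the white box on every side; wooden rim 5 mm thick, standing 5 mm above the recess floor (8 mm above the table). Own z is up. The box's long side goes along the tray's x, either way round.
- tray_red_floor (a point): Centre of the recess floor (top of the floor, 3 mm above the table) of the tray lined with red glass mosaic. Fixed to the table; recess 92 mm (own x) by 74 mm (own y), 8 mm larger than the red box on every side; wooden rim 5 mm thick, standing 5 mm above the recess floor (8 mm above the table). Own z is up. The box's long side goes along the tray's x, either way round.
- tray_yellow_floor (a point): Centre of the recess floor (top of the floor, 3 mm above the table) of the tray lined with yellow glass mosaic. Fixed to the table; recess 114 mm (own x) by 78 mm (own y), 8 mm larger than the yellow box on every side; wooden rim 5 mm thick, standing 5 mm above the recess floor (8 mm above the table). Own z is up. The box's long side goes along the tray's x, either way round.
- tray_blue_floor (a point): Centre of the recess floor (top of the floor, 3 mm above the table) of the tray lined with blue glass mosaic. Fixed to the table; recess 136 mm (own x) by 82 mm (own y), 8 mm larger than the blue box on every side; wooden rim 5 mm thick, standing 5 mm above the recess floor (8 mm above the table). Own z is up. The box's long side goes along the tray's x, either way round.
- drawer_case: Obstacle, fixed: wooden drawer cabinet with a green top at the right of the table, 228 mm deep (x), 301 mm wide (y), 240 mm high; one drawer at its right stands open towards the robot. Origin: centre of its underside. Pass over or round it.
- glue: Obstacle, fixed: white glue bottle with a red cap, standing in front of the cabinet, 59 mm across, 152 mm high. Origin: centre of its underside. The metal vise beside it, at the table's front edge, is about 80 mm high.

How it is judged (in metres and radians):
On the way, in this order (a step that is already met when the one before it is completed fails the run):
1. the white box lies flat in the white tray, inside its rim (horizontal distance between box_white_center and tray_white_floor below 0.013 m and z of box_white_center in the frame of tray_white_floor between 0.021 and 0.026 m and angle between box_white_center's own z axis and vertical below 0.04 rad), for 0.2 s.
2. the red box lies flat in the red tray, inside its rim (horizontal distance between box_red_center and tray_red_floor below 0.013 m and z of box_red_center in the frame of tray_red_floor between 0.021 and 0.026 m and angle between box_red_center's own z axis and vertical below 0.04 rad), for 0.2 s.
3. the yellow box lies flat in the yellow tray, inside its rim (horizontal distance between box_yellow_center and tray_yellow_floor below 0.013 m and z of box_yellow_center in the frame of tray_yellow_floor between 0.021 and 0.026 m and angle between box_yellow_center's own z axis and vertical below 0.04 rad), for 0.2 s.
4. the blue box lies flat in the blue tray, inside its rim (horizontal distance between box_blue_center and tray_blue_floor below 0.013 m and z of box_blue_center in the frame of tray_blue_floor between 0.021 and 0.026 m and angle between box_blue_center's own z axis and vertical below 0.04 rad), for 0.2 s.
At the end, for the whole second after the job is handed in: All four boxes lie in the trays of their own colour, centre within 13 mm of the tray centre (anywhere inside the rim), on the floor (centre 21 to 26 mm above it) and level within 0.04 rad, released and at rest (all of step 1 and all of step 2 and all of step 3 and all of step 4); the robot touches nothing.
It fails at once if a box is tipped more than about 35 degrees (angle between any of box_white_center, box_red_center, box_yellow_center, box_blue_center's own z axis and vertical above 0.6 rad).
It also fails if it takes over 96 s, if anything falls off the work surface, if the arm or the gripper's body presses on something with over 40 N, if the wrist force passes 120 N, or if a joint passes its speed limit or range.

## Working session

There is one attempt and no reset: what is moved stays moved. The work goes in short steps, Python scripts to look and compute and a tool call to move; the robot and the scene stay as the last step left them, time stands still between calls to the robot, and variables do not carry over. Pictures are saved under pics/ and viewed, about 12 in all and at most 16, crops included, and the job is handed in when it is done.

Besides the shell and the picture viewer there is one more tool, called in YAML: its name, and indented under it one key for each argument. arm_command: Moves the arm, as the interface text tells. Its arguments: {"type":"object","properties":{"targets":{"type":"array"}},"required":["targets"]}

```bash
mkdir -p pics
python3 - <<'E'
from rig import bot, viewer
import cv2, numpy as np, pickle
s=bot.read_state(); print(s['time_s'],s['position'],np.round(s['tcp_rot'],4).tolist(),s['opening'])
for n in("scene","top"):
    c=viewer.capture(n); pickle.dump(c,open(n+'.pkl','wb')); cv2.imwrite(f'pics/{n}0.png',c['frame'][:,:,::-1])
    print(n,c['fx'],c['cx'],c['cy'],np.round(c['view'],4).tolist())
E
```

```text
0.0 [ 0.26087062 -0.56731709  0.29126153] [[0.4176, -0.9086, -0.0005], [-0.9086, -0.4176, 0.0021], [-0.0022, -0.0004, -1.0]] 0.9986724579009729
scene 475.7115088039773 319.85989959946806 202.71296705073271 [[-0.0717, 0.9973, 0.0153, 0.1032], [0.7618, 0.0647, -0.6446, -0.3141], [-0.6438, -0.0345, -0.7644, 1.5451], [0.0, 0.0, 0.0, 1.0]]
top 405.50111982384857 320.5455426582319 201.5021406448861 [[-0.0287, -0.999, 0.0335, -0.0584], [-0.9982, 0.0268, -0.0544, 0.5287], [0.0534, -0.035, -0.998, 1.0797], [0.0, 0.0, 0.0, 1.0]]
```

View pics/top0.png

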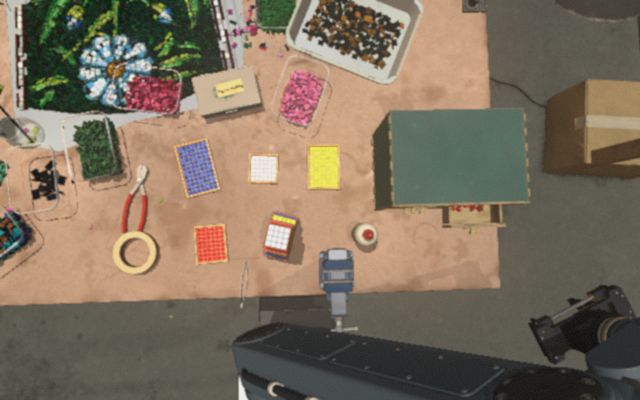

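View pics/scene0.png

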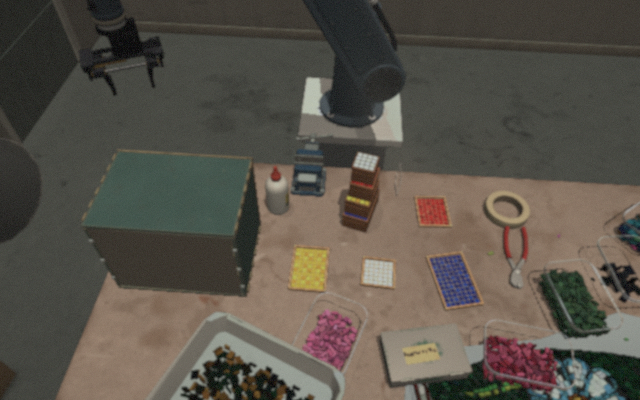

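```bash
cat > h.py <<'E'
import cv2, numpy as np, pickle
C={'white':((0,0,150),(180,60,255)),'red':((0,150,100),(8,255,255)),'yellow':((24,120,120),(36,255,255)),'blue':((110,60,60),(130,255,255))}
def unproj(c,px,z):
    px=np.asarray(px,float).reshape(-1,2); V=c['view']; R=V[:3,:3]; o=-R.T@V[:3,3]
    d=np.c_[(px[:,0]-c['cx'])/c['fx'],(px[:,1]-c['cy'])/c['fy'],np.ones(len(px))]@R
    return (o+d*((z-o[2])/d[:,2])[:,None])[:,:2]
def proj(c,P):
    p=np.asarray(P,float).reshape(-1,3)@c['view'][:3,:3].T+c['view'][:3,3]
    return np.c_[p[:,0]/p[:,2]*c['fx']+c['cx'],p[:,1]/p[:,2]*c['fy']+c['cy']]
def lid(c,col,roi,z):
    """roi x0,y0,x1,y1 in px -> centre, size (mm), angle deg of the longer side, from colour mask on the plane z"""
    x0,y0,x1,y1=roi; hsv=cv2.cvtColor(c['frame'][y0:y1,x0:x1],cv2.COLOR_RGB2HSV)
    k=4; hsv=cv2.resize(hsv,None,fx=k,fy=k,interpolation=cv2.INTER_LINEAR) if col!='red' else cv2.resize(hsv,None,fx=k,fy=k,interpolation=cv2.INTER_NEAREST)
    m=cv2.inRange(hsv,*C[col]); m=cv2.morphologyEx(m,cv2.MORPH_CLOSE,np.ones((13,13),np.uint8))
    m=cv2.morphologyEx(m,cv2.MORPH_OPEN,np.ones((9,9),np.uint8))
    n,l,st,_=cv2.connectedComponentsWithStats(m); i=1+np.argmax(st[1:,4])
    v,u=np.nonzero(l==i); px=np.c_[(u+.5)/k-.5+x0,(v+.5)/k-.5+y0]
    P=unproj(c,px,z); r=cv2.minAreaRect((P*1000).astype(np.float32)); (cx,cy),(w,h),a=r
    if w<h: w,h,a=h,w,a+90
    return np.r_[cx,cy,w,h,(a+90)%180-90]
E
python3 - <<'E'
from h import *
T=pickle.load(open('top.pkl','rb'));S=pickle.load(open('scene.pkl','rb'))
for n,c,R in(('top',T,dict(blue=(165,130,228,205),white=(240,145,286,192),yellow=(298,138,348,196),red=(186,216,236,272))),
             ('scene',S,dict(blue=(418,245,490,312),white=(353,250,403,295),yellow=(280,240,335,297),red=(408,190,458,233)))):
    for k,r in R.items(): print(n,k,np.round(lid(c,k,r,.003),1))
print(np.round(lid(T,'white',(255,205,310,270),.192),1),np.round(lid(S,'white',(345,145,390,175),.192),1))
a=cv2.resize(T['frame'][205:270,255:310],None,fx=8,fy=8,interpolation=cv2.INTER_CUBIC)[:,:,::-1]
b=cv2.resize(S['frame'][145:235,335:390],None,fx=6,fy=6,interpolation=cv2.INTER_CUBIC)[:,:,::-1]
o=np.zeros((560,800,3),np.uint8);o[:520,:440]=a;o[:540,450:780]=b;cv2.imwrite('pics/z.png',o)
E
```

```text
top blue [629.3 259.4 134.4  80.7  13.2]
top white [623.2  81.3  69.1  68.7  86.9]
top yellow [623.6 -84.3 112.7  77.   -1.3]
top red [422.2 225.9  90.   73.7   4. ]
scene blue [631.6 260.  132.   79.5  13.4]
scene white [625.7  80.8  69.2  69.2  -2.8]
scene yellow [626.4 -84.9 108.8  75.3  -1.2]
scene red [423.6 225.6  85.8  71.6   3.9]
[441.3  32.7  49.7  49.   76. ] [444.7  31.5  46.7  46.6  76.6]
```

View pics/z.png

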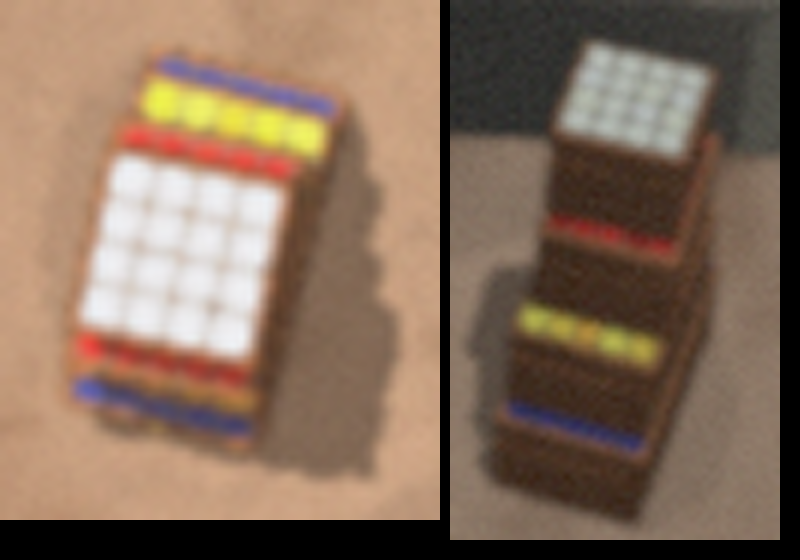

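```bash
cat > mv.py <<'E'
import numpy as np
from scipy.spatial.transform import Rotation as Ro
from rig import bot
def plan(*T):
    """T: (x,y,z,jaw yaw deg) mm; prints offset cm and rot deg in present tool frame"""
    s=bot.read_state(); R=np.array(s['tcp_rot']); p=np.array(s['position'])
    print('t',round(s['time_s'],2),'p',np.round(p*1000,1),'jaw',round(np.degrees(np.arctan2(R[1,0],R[0,0])),1),'F',np.round(s['force'],1),'op',round(s['opening']*87,1),'j',np.round(s['joint_positions'],0))
    for x,y,z,a in T:
        a=np.radians(a); X=np.array([np.cos(a),np.sin(a),0]); Z=np.array([0,0,-1.]); G=np.c_[X,np.cross(Z,X),Z]
        print('offset',np.round(R.T@(np.array([x,y,z])/1000-p)*100,2).tolist(),'rot',np.round(Ro.from_matrix(R.T@G).as_rotvec(degrees=True),2).tolist())
E
python3 - <<'E'
from mv import plan; from h import *
plan((261,-567,360,-65.3),(443,32,360,-103.7),(443,32,222,-103.7))
T=pickle.load(open('top.pkl','rb'))
print('vise',unproj(T,[(320,250),(355,250)],.08),'case',unproj(T,[(388,110),(388,207)],.24),'glue',unproj(T,[(365,234)],.152))
E
```

```text
t 0.1 p [ 260.9 -567.4  291.4] jaw -65.3 F [ 0.3  0.7 -0.3] op 86.9 j [-76.  30.  82.   0.  68. -10.]
offset [-0.04, -0.03, -6.86] rot [-0.02, 0.11, -0.02]
offset [-46.87, -41.58, -6.76] rot [0.02, 0.11, 38.38]
offset [-46.84, -41.57, 7.04] rot [0.02, 0.11, 38.38]
vise [[ 0.40091359 -0.06586444]
 [ 0.39817702 -0.15447513]] case [[ 0.71101074 -0.21828737]
 [ 0.49908687 -0.21026922]] glue [[ 0.43993227 -0.17102468]]
```

arm_command:
  targets:
    - {"offset": [0,0,-5],"rot": [0,0,0],"gripper": 0}
    - {"offset": [-4,-3.5,-6.8],"rot": [0,0.1,4],"gripper": 0}
    - {"offset": [-8,-7,-6.8],"rot": [0,0.1,8],"gripper": 0}
    - {"offset": [-12,-10.5,-6.8],"rot": [0,0.1,12],"gripper": 0}
    - {"offset": [-16,-14,-6.8],"rot": [0,0.1,16],"gripper": 0}
    - {"offset": [-20,-17.5,-6.8],"rot": [0,0.1,20],"gripper": 0}
    - {"offset": [-24,-21,-6.8],"rot": [0,0.1,24],"gripper": 0}
    - {"offset": [-27,-24,-6.8],"rot": [0,0.1,28],"gripper": 0}

```text
time_s: 0.9
position: [0.3616, -0.2333, 0.36]
tcp_rot: [[-0.062, -0.998, 0.0], [-0.998, 0.062, -0.001], [0.001, -0.0, -1.0]]
force: [0.9, 0.3, 0.5]
opening: 0.999
```

```bash
python3 -c "
from mv import plan
plan((443,32,360,-103.7))"
```

```text
t 0.9 p [ 361.6 -233.3  360. ] jaw -93.5 F [0.9 0.3 0.5] op 86.9 j [-48.  10. 103.  -0.  67.  46.]
offset [-26.98, -6.49, -0.03] rot [-0.01, -0.06, 10.17]
```

arm_command:
  targets:
    - {"offset": [-5,-1.2,0],"rot": [0,0,2],"gripper": 0}
    - {"offset": [-9.5,-2.3,0],"rot": [0,0,4],"gripper": 0}
    - {"offset": [-14,-3.4,0],"rot": [0,0,6],"gripper": 0}
    - {"offset": [-18.5,-4.5,0],"rot": [0,0,8],"gripper": 0}
    - {"offset": [-23,-5.5,0],"rot": [0,0,10],"gripper": 0}
    - {"offset": [-27,-6.5,0],"rot": [0,0,10.2],"gripper": 0}
    - {"offset": [-27,-6.5,4],"rot": [0,0,10.2],"gripper": 0}
    - {"offset": [-27,-6.5,7.5],"rot": [0,0,10.2],"gripper": 0}

```text
time_s: 1.7
position: [0.4427, 0.0319, 0.2844]
tcp_rot: [[-0.23, -0.973, 0.003], [-0.973, 0.23, -0.002], [0.001, -0.003, -1.0]]
force: [0.2, -0.5, -0.9]
opening: 0.997
```

```bash
python3 -c "
from mv import plan
plan((443,32,222,-103.7))"
```

```text
t 1.7 p [442.7  31.9 284.4] jaw -103.3 F [ 0.2 -0.5 -0.9] op 86.8 j [-10.  17. 108.  -0.  55.  93.]
offset [-0.03, -0.0, 6.24] rot [-0.19, -0.08, 0.42]
```

arm_command:
  targets:
    - {"offset": [0,0,3],"rot": [0,0,0.4],"gripper": 0}
    - {"offset": [0,0,5.2],"rot": [0,0,0.4],"gripper": 0}
    - {"offset": [0,0,6.2],"rot": [0,0,0.4],"gripper": 0}
    - {"offset": [0,0,6.2],"rot": [0,0,0.4],"gripper": 0.25}
    - {"offset": [0,0,6.2],"rot": [0,0,0.4],"gripper": 0.35}
    - {"offset": [0,0,6.2],"rot": [0,0,0.4],"gripper": 1}
    - {"offset": [0,0,6.2],"rot": [0,0,0.4],"gripper": 1}
    - {"offset": [0,0,6.2],"rot": [0,0,0.4],"gripper": 1}

```text
time_s: 2.5
position: [0.4429, 0.0301, 0.2237]
tcp_rot: [[-0.241, -0.971, 0.003], [-0.971, 0.241, -0.002], [0.001, -0.003, -1.0]]
force: [1.2, 2.2, 0.8]
opening: 0.629
```

Run:
```python
from mv import plan; from h import *
from rig import viewer
plan((443,32,300,-103.7))
T=viewer.capture('top'); S=viewer.capture('scene')
o=np.zeros((540,780,3),np.uint8)
o[:520,:440]=cv2.resize(T['frame'][205:270,255:310],None,fx=8,fy=8)[:,:,::-1];o[:540,450:780]=cv2.resize(S['frame'][145:235,335:390],None,fx=6,fy=6)[:,:,::-1];cv2.imwrite('pics/g1.png',o)
```

```text
t 2.5 p [442.9  30.1 223.7] jaw -103.9 F [1.2 2.2 0.8] op 54.7 j [-11.  23. 112.  -0.  45.  93.]
offset [-0.18, 0.01, -7.63] rot [-0.17, -0.05, -0.24]
```

View pics/g1.png

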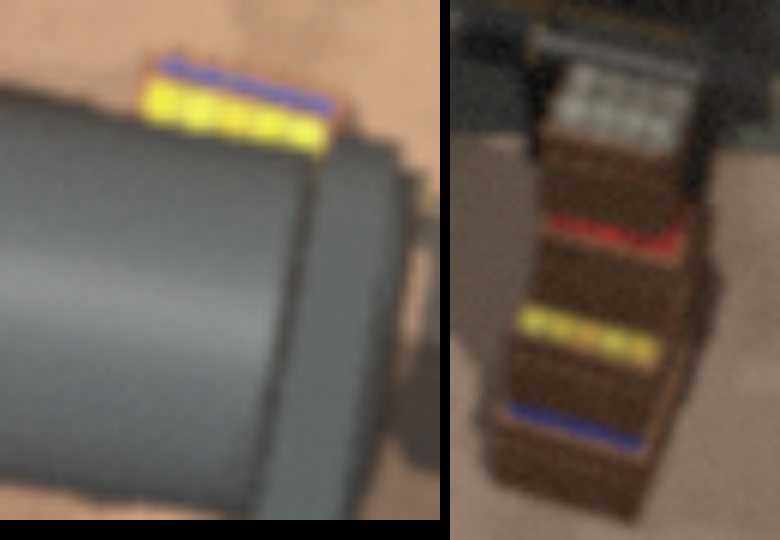

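arm_command:
  targets:
    - {"offset": [0,0,-1],"rot": [0,0,0],"gripper": 1}
    - {"offset": [0,0,-3],"rot": [0,0,0],"gripper": 1}
    - {"offset": [0,0,-5],"rot": [0,0,0],"gripper": 1}
    - {"offset": [0,0,-5],"rot": [0,0,0],"gripper": 1}

```text
time_s: 3.0
position: [0.4436, 0.0299, 0.2751]
tcp_rot: [[-0.24, -0.971, 0.006], [-0.971, 0.24, -0.003], [0.001, -0.006, -1.0]]
force: [0.2, -0.2, -0.6]
opening: 0.621
```

```bash
python3 -c "
from mv import plan
plan((624.5,81,270,-93),(624.5,81,130,-93))"
```

```text
t 3.0 p [443.6  29.9 275.1] jaw -103.9 F [ 0.2 -0.2 -0.6] op 54.0 j [-11.  18. 108.  -0.  54.  93.]
offset [-9.31, -16.33, 0.61] rot [-0.36, -0.12, -10.9]
offset [-9.33, -16.24, 14.61] rot [-0.36, -0.12, -10.9]
```

arm_command:
  targets:
    - {"offset": [-1.5,-2.6,0.5],"rot": [0,0,-2],"gripper": 1}
    - {"offset": [-3.7,-6.5,0.5],"rot": [-0.2,0,-5],"gripper": 1}
    - {"offset": [-6,-10.5,0.5],"rot": [-0.3,0,-8],"gripper": 1}
    - {"offset": [-8,-14,1.5],"rot": [-0.4,-0.1,-10],"gripper": 1}
    - {"offset": [-9.3,-16.3,4.5],"rot": [-0.4,-0.1,-10.9],"gripper": 1}
    - {"offset": [-9.3,-16.3,8.5],"rot": [-0.4,-0.1,-10.9],"gripper": 1}
    - {"offset": [-9.3,-16.2,12.5],"rot": [-0.4,-0.1,-10.9],"gripper": 1}
    - {"offset": [-9.3,-16.2,14.6],"rot": [-0.4,-0.1,-10.9],"gripper": 1}

```text
time_s: 3.8
position: [0.619, 0.0813, 0.1218]
tcp_rot: [[-0.052, -0.999, -0.015], [-0.999, 0.052, 0.001], [-0.001, 0.015, -1.0]]
force: [-0.1, 1.1, -2.3]
opening: 0.618
```

Run:
```python
from mv import plan
from h import *; from rig import viewer
plan((624.5,81,83,-93))
S=viewer.capture('scene'); print(lid(S,'white',(330,200,420,300),.0742+.024))
T=viewer.capture('top'); pickle.dump(T,open('t1.pkl','wb'))
o=np.zeros((400,780,3),np.uint8)
o[:400,:385]=cv2.resize(T['frame'][120:220,215:311],(385,400))[:,:,::-1];o[:400,390:790]=cv2.resize(S['frame'][200:300,330:430],(390,400))[:,:,::-1];cv2.imwrite('pics/g2.png',o)
```

```text
t 3.8 p [619.   81.3 121.8] jaw -93.0 F [-0.1  1.1 -2.3] op 53.8 j [-3. 43. 89.  0. 49. 90.]
offset [0.01, -0.61, 3.87] rot [0.86, 0.03, -0.0]
[700.61303711  69.36712646  61.33110428  32.81996536  88.50849915]
```

View pics/g2.png

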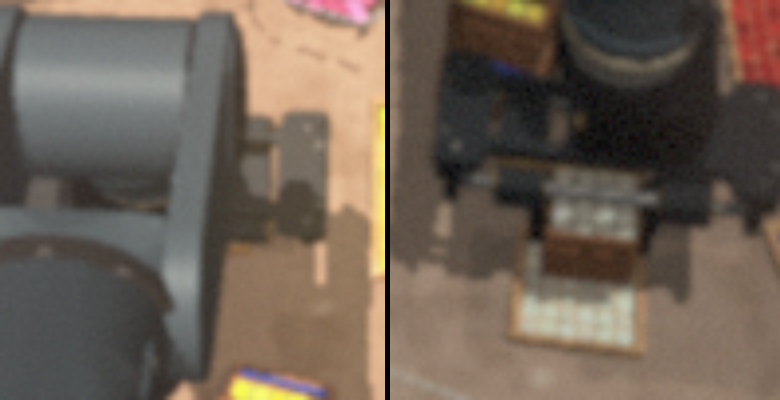

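arm_command:
  targets:
    - {"offset": [0,0,0],"rot": [0,0,0],"gripper": 1}
    - {"offset": [0,0,0],"rot": [0,0,0],"gripper": 1}

```text
time_s: 4.1
position: [0.6231, 0.0811, 0.1282]
tcp_rot: [[-0.053, -0.999, -0.003], [-0.999, 0.053, 0.001], [-0.001, 0.003, -1.0]]
force: [-0.1, 0.5, -1.2]
opening: 0.617
```

Run:
```python
from mv import plan
plan((624.5,81,83,-93))
```

```text
t 4.1 p [623.1  81.1 128.2] jaw -93.0 F [-0.1  0.5 -1.2] op 53.7 j [-3. 43. 88.  0. 49. 90.]
offset [0.01, -0.16, 4.52] rot [0.19, 0.04, -0.02]
```

arm_command:
  targets:
    - {"offset": [0,-0.1,2],"rot": [0,0,0],"gripper": 1}
    - {"offset": [0,-0.1,3.2],"rot": [0,0,0],"gripper": 1}
    - {"offset": [0,-0.1,4],"rot": [0,0,0],"gripper": 1}
    - {"offset": [0,-0.1,4.4],"rot": [0,0,0],"gripper": 1}
    - {"offset": [0,-0.1,4.5],"rot": [0,0,0],"gripper": 1}
    - {"offset": [0,-0.1,4.5],"rot": [0,0,0],"gripper": 1}

```text
time_s: 4.7
position: [0.6227, 0.0813, 0.0827]
tcp_rot: [[-0.053, -0.999, -0.006], [-0.999, 0.053, 0.001], [-0.001, 0.006, -1.0]]
force: [-2.3, 0.5, 2.9]
opening: 0.622
```

Run:
```python
from mv import plan
plan((624.5,81,83,-93))
```

```text
t 4.7 p [622.7  81.3  82.7] jaw -93.0 F [-2.3  0.5  2.9] op 54.1 j [-3. 47. 89.  0. 45. 90.]
offset [0.02, -0.18, -0.04] rot [0.35, 0.04, -0.01]
```

arm_command:
  targets:
    - {"offset": [0,0,0],"rot": [0,0,0],"gripper": 0.5}
    - {"offset": [0,0,0],"rot": [0,0,0],"gripper": 0}
    - {"offset": [0,0,0],"rot": [0,0,0],"gripper": 0}
    - {"offset": [0,0,-3],"rot": [0,0,0],"gripper": 0}
    - {"offset": [0,0,-8],"rot": [0,0,0],"gripper": 0}
    - {"offset": [0,0,-13],"rot": [0,0,0],"gripper": 0}
    - {"offset": [0,5,-14],"rot": [0,0,0],"gripper": 0}
    - {"offset": [0,10,-14],"rot": [0,0,0],"gripper": 0}

```text
time_s: 5.5
position: [0.527, 0.0859, 0.2254]
tcp_rot: [[-0.053, -0.999, 0.004], [-0.999, 0.053, 0.001], [-0.001, -0.003, -1.0]]
force: [-0.6, -0.3, -0.7]
opening: 0.991
```

Run:
```python
from mv import plan
from h import *; from rig import viewer
plan((443,32,300,-103.7))
S=viewer.capture('scene'); T=viewer.capture('top')
print(lid(S,'white',(353,230,403,297),.051),lid(T,'white',(230,140,296,197),.051))
for z,k,r in((.144,'red',(340,150,390,215)),(.096,'yellow',(335,185,390,220))): print(lid(S,k,r,z))
o=np.zeros((540,780,3),np.uint8)
o[:540,:390]=cv2.resize(T['frame'][140:275,215:312],(390,540))[:,:,::-1];o[:540,400:780]=cv2.resize(S['frame'][150:300,320:425],(380,540))[:,:,::-1];cv2.imwrite('pics/g3.png',o)
```

```text
t 5.5 p [527.   85.9 225.4] jaw -93.0 F [-0.6 -0.3 -0.7] op 86.2 j [-3. 29. 99.  0. 52. 90.]
offset [5.83, 8.07, -7.49] rot [-0.19, 0.07, 10.66]
[622.51617432  81.51420593  49.24705887  49.17731476  -2.50445557] [621.72229004  74.19697571  62.98177338  53.84748459  87.06809998]Traceback (most recent call last):
  File "<stdin>", line 6, in <module>
  File "h.py", line 16, in lid
    n,l,st,_=cv2.connectedComponentsWithStats(m); i=1+np.argmax(st[1:,4])
                                                      ~~~~~~~~~^^^^^^^^^^
    return _wrapfunc(a, 'argmax', axis=axis, out=out, **kwds)
    return bound(*args, **kwds)
ValueError: attempt to get argmax of an empty sequence
```

arm_command:
  targets:
    - {"offset": [-5,0,0],"rot": [0,0,0],"gripper": 0}
    - {"offset": [-10,0,0],"rot": [0,0,0],"gripper": 0}
    - {"offset": [-15,0,0],"rot": [0,0,0],"gripper": 0}
    - {"offset": [-19,0,0],"rot": [0,0,0],"gripper": 0}
    - {"offset": [-19,0,0],"rot": [0,0,0],"gripper": 0}

```text
time_s: 6.1
position: [0.5349, 0.2809, 0.2225]
tcp_rot: [[-0.047, -0.999, -0.004], [-0.999, 0.047, 0.003], [-0.003, 0.004, -1.0]]
force: [0.4, -0.1, -1.0]
opening: 1.001
```

Run:
```python
from mv import plan
from h import *; from rig import viewer
plan((443,32,300,-103.7))
S=viewer.capture('scene'); T=viewer.capture('top')
o=np.zeros((540,780,3),np.uint8)
o[:540,:390]=cv2.resize(T['frame'][140:275,215:312],(390,540))[:,:,::-1];o[:540,400:780]=cv2.resize(S['frame'][150:300,320:425],(380,540))[:,:,::-1];cv2.imwrite('pics/g3.png',o)
for c,k,r,z in((S,'white',(353,230,403,297),.051),(T,'white',(230,140,296,197),.051),(T,'red',(255,205,310,270),.144),(S,'red',(335,150,390,215),.144)):
    try: print(np.round(lid(c,k,r,z),1))
    except Exception: print('none',k)
```

```text
t 6.1 p [534.9 280.9 222.5] jaw -92.7 F [ 0.4 -0.1 -1. ] op 87.0 j [ 17.  34.  89.   0.  58. 110.]
offset [25.27, 8.04, -7.8] rot [0.25, 0.16, 11.0]
[621.7  81.4  50.7  48.9  -2.7]
[616.3  75.5  65.   64.7  87. ]
[438.6  34.5  71.3  54.3 -13.8]
[442.8  35.1  73.7  54.  -11.9]
```

View pics/g3.png

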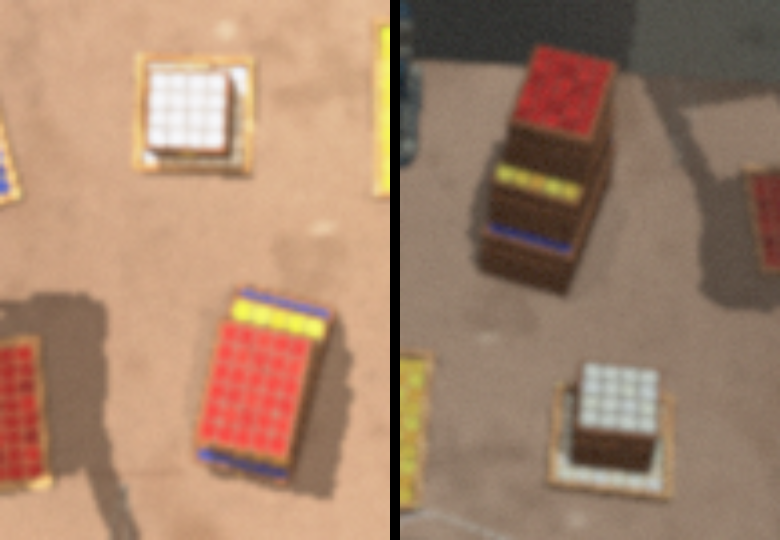

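Run:
```python
from mv import plan
plan((440.5,34.7,240,-103.8))
```

```text
t 6.2 p [534.4 276.7 222.1] jaw -92.9 F [-0.3 -0.3  0.3] op 86.9 j [ 17.  33.  89.   0.  58. 109.]
offset [24.64, 8.18, -1.74] rot [0.38, -0.03, 10.92]
```

arm_command:
  targets:
    - {"offset": [3.5,1.2,-1.5],"rot": [0,0,1.6],"gripper": 0}
    - {"offset": [8,2.6,-1.7],"rot": [0,0,3.5],"gripper": 0}
    - {"offset": [12.5,4.1,-1.7],"rot": [0.2,0,5.5],"gripper": 0}
    - {"offset": [17,5.6,-1.7],"rot": [0.2,0,7.5],"gripper": 0}
    - {"offset": [21.5,7.1,-1.7],"rot": [0.3,0,9.5],"gripper": 0}
    - {"offset": [24.6,8.2,-1.7],"rot": [0.4,0,10.9],"gripper": 0}
    - {"offset": [24.6,8.2,-1.7],"rot": [0.4,0,10.9],"gripper": 0}
    - {"offset": [24.6,8.2,-1.7],"rot": [0.4,0,10.9],"gripper": 0}

```text
time_s: 7.0
position: [0.4397, 0.033, 0.2401]
tcp_rot: [[-0.244, -0.97, 0.001], [-0.97, 0.244, 0.0], [-0.0, -0.001, -1.0]]
force: [-0.3, -0.7, 0.0]
opening: 0.999
```

Run:
```python
from mv import plan
plan((440.5,34.7,174.5,-103.8))
```

```text
t 7.0 p [439.7  33.  240.1] jaw -104.1 F [-0.3 -0.7  0. ] op 86.9 j [-10.  21. 111.   0.  48.  94.]
offset [-0.18, -0.03, 6.56] rot [-0.04, 0.01, -0.35]
```

arm_command:
  targets:
    - {"offset": [-0.2,0,3],"rot": [0,0,-0.3],"gripper": 0}
    - {"offset": [-0.2,0,5.5],"rot": [0,0,-0.3],"gripper": 0}
    - {"offset": [-0.2,0,6.6],"rot": [0,0,-0.3],"gripper": 0}
    - {"offset": [-0.2,0,6.6],"rot": [0,0,-0.3],"gripper": 0.2}
    - {"offset": [-0.2,0,6.6],"rot": [0,0,-0.3],"gripper": 0.3}
    - {"offset": [-0.2,0,6.6],"rot": [0,0,-0.3],"gripper": 1}
    - {"offset": [-0.2,0,6.6],"rot": [0,0,-0.3],"gripper": 1}
    - {"offset": [-0.2,0,6.6],"rot": [0,0,-0.3],"gripper": 1}

```text
time_s: 7.8
position: [0.4409, 0.0365, 0.1746]
tcp_rot: [[-0.235, -0.972, 0.002], [-0.972, 0.235, -0.0], [-0.0, -0.002, -1.0]]
force: [0.0, -0.4, 2.4]
opening: 0.665
```

arm_command:
  targets:
    - {"offset": [0,0,-1],"rot": [0,0,0],"gripper": 1}
    - {"offset": [0,0,-3],"rot": [0,0,0],"gripper": 1}
    - {"offset": [0,0,-5],"rot": [0,0,0],"gripper": 1}
    - {"offset": [0,0,-5],"rot": [0,0,0],"gripper": 1}

```text
time_s: 8.2
position: [0.4418, 0.0364, 0.2263]
tcp_rot: [[-0.235, -0.972, 0.006], [-0.972, 0.235, -0.001], [-0.001, -0.007, -1.0]]
force: [1.1, 0.1, -2.1]
opening: 0.663
```

Run:
```python
from mv import plan
plan((423,226,225,-86),(423,226,120,-86))
```

```text
t 8.2 p [441.8  36.4 226.3] jaw -103.6 F [ 1.1  0.1 -2.1] op 57.7 j [-10.  23. 112.   0.  45.  94.]
offset [-17.99, 6.29, 0.1] rot [-0.38, -0.02, -17.62]
offset [-17.98, 6.36, 10.6] rot [-0.38, -0.02, -17.62]
```

arm_command:
  targets:
    - {"offset": [-2,0.7,0],"rot": [0,0,-2],"gripper": 1}
    - {"offset": [-6,2.1,0],"rot": [-0.2,0,-6],"gripper": 1}
    - {"offset": [-10,3.5,0],"rot": [-0.3,0,-10],"gripper": 1}
    - {"offset": [-14,4.9,1],"rot": [-0.4,0,-14],"gripper": 1}
    - {"offset": [-17,6,3.5],"rot": [-0.4,0,-16.6],"gripper": 1}
    - {"offset": [-18,6.3,7],"rot": [-0.4,0,-17.6],"gripper": 1}
    - {"offset": [-18,6.3,10],"rot": [-0.4,0,-17.6],"gripper": 1}
    - {"offset": [-18,6.3,10],"rot": [-0.4,0,-17.6],"gripper": 1}

```text
time_s: 9.0
position: [0.4188, 0.2261, 0.1204]
tcp_rot: [[0.071, -0.997, -0.015], [-0.998, -0.071, -0.002], [0.001, 0.015, -1.0]]
force: [-0.5, -0.0, -1.4]
opening: 0.664
```

Run:
```python
from mv import plan
plan((423,226,81.5,-86))
```

```text
t 9.0 p [418.8 226.1 120.4] jaw -86.0 F [-0.5 -0.  -1.4] op 57.7 j [ 15.  36. 111.   0.  34. 101.]
offset [0.04, -0.47, 3.88] rot [0.89, -0.04, 0.05]
```

arm_command:
  targets:
    - {"offset": [0,0,0],"rot": [0,0,0],"gripper": 1}
    - {"offset": [0,0,1.5],"rot": [0,0,0],"gripper": 1}
    - {"offset": [0,0,2.8],"rot": [0,0,0],"gripper": 1}
    - {"offset": [0,0,3.5],"rot": [0,0,0],"gripper": 1}
    - {"offset": [0,0,3.5],"rot": [0,0,0],"gripper": 1}
    - {"offset": [0,0,3.5],"rot": [0,0,0],"gripper": 1}

```text
time_s: 9.6
position: [0.4221, 0.2263, 0.0898]
tcp_rot: [[0.069, -0.998, -0.005], [-0.998, -0.069, 0.001], [-0.001, 0.005, -1.0]]
force: [-0.6, 0.0, -1.9]
opening: 0.667
```

Run:
```python
from mv import plan
plan((423,226,81.5,-86))
```

```text
t 9.6 p [422.1 226.3  89.8] jaw -86.0 F [-0.6  0.  -1.9] op 58.0 j [ 15.  40. 111.   0.  29. 101.]
offset [0.04, -0.09, 0.83] rot [0.26, 0.08, -0.05]
```

Down, release, rise and back off to the left for a view.

arm_command:
  targets:
    - {"offset": [0,-0.1,0.4],"rot": [0,0,0],"gripper": 1}
    - {"offset": [0,-0.1,0.8],"rot": [0.2,0,0],"gripper": 1}
    - {"offset": [0,-0.1,0.8],"rot": [0.2,0,0],"gripper": 1}
    - {"offset": [0,-0.1,0.8],"rot": [0.2,0,0],"gripper": 0.5}
    - {"offset": [0,-0.1,0.8],"rot": [0.2,0,0],"gripper": 0}
    - {"offset": [0,-0.1,0.8],"rot": [0.2,0,0],"gripper": 0}

```text
time_s: 10.2
position: [0.4221, 0.2264, 0.0808]
tcp_rot: [[0.069, -0.998, -0.004], [-0.998, -0.069, 0.001], [-0.001, 0.003, -1.0]]
force: [-0.8, -0.1, 0.1]
opening: 0.765
```

arm_command:
  targets:
    - {"offset": [0,0,-3],"rot": [0,0,0],"gripper": 0}
    - {"offset": [0,0,-8],"rot": [0,0,0],"gripper": 0}
    - {"offset": [0,-3,-12],"rot": [0,0,0],"gripper": 0}
    - {"offset": [-3,-6,-13],"rot": [0,0,0],"gripper": 0}
    - {"offset": [-7,-9,-13],"rot": [0,0,0],"gripper": 0}
    - {"offset": [-11,-11,-13],"rot": [0,0,0],"gripper": 0}
    - {"offset": [-14,-12,-13],"rot": [0,0,0],"gripper": 0}
    - {"offset": [-14,-12,-13],"rot": [0,0,0],"gripper": 0}

```text
time_s: 11.0
position: [0.5334, 0.378, 0.2102]
tcp_rot: [[0.073, -0.997, -0.001], [-0.997, -0.073, 0.003], [-0.003, 0.001, -1.0]]
force: [-0.7, -0.3, -0.3]
opening: 1.001
```

Run:
```python
from mv import plan
from h import *; from rig import viewer
S=viewer.capture('scene'); T=viewer.capture('top')
o=np.zeros((540,780,3),np.uint8)
o[:540,:390]=cv2.resize(T['frame'][170:275,180:310],(390,540))[:,:,::-1];o[:540,400:780]=cv2.resize(S['frame'][150:300,320:470],(380,540))[:,:,::-1];cv2.imwrite('pics/g4.png',o)
for c,k,r,z in((T,'red',(176,206,250,280),.051),(S,'red',(400,160,465,240),.051),(T,'yellow',(255,205,310,270),.096),(S,'yellow',(335,150,390,235),.096)):
    try: print(np.round(lid(c,k,r,z),1))
    except Exception: print('none',k)
plan((443,34,195,-103.8))
```

```text
[423.9 217.8  86.6  73.2   3.6]
[424.9 225.4  66.9  53.6   4.8]
[441.   34.1  94.4  56.3 -15.9]
[445.8  32.1  91.   55.1 -15.7]
t 11.1 p [531.7 374.4 209.7] jaw -85.9 F [ 0.3 -0.5  0.2] op 86.7 j [ 25.  38.  82.   0.  60. 111.]
offset [33.32, 11.26, 1.53] rot [0.29, -0.06, 17.87]
```

View pics/g4.png

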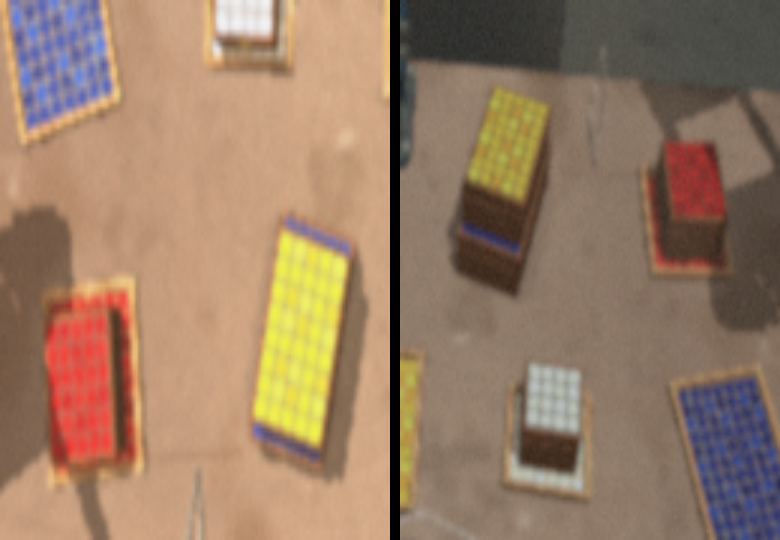

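arm_command:
  targets:
    - {"offset": [4,1.3,0],"rot": [0,0,2],"gripper": 0}
    - {"offset": [8.7,2.9,0.3],"rot": [0,0,5],"gripper": 0}
    - {"offset": [13.4,4.5,0.6],"rot": [0.2,0,8],"gripper": 0}
    - {"offset": [18.1,6.1,0.9],"rot": [0.2,0,11],"gripper": 0}
    - {"offset": [22.8,7.7,1.2],"rot": [0.3,0,14],"gripper": 0}
    - {"offset": [27.5,9.3,1.5],"rot": [0.3,0,17],"gripper": 0}
    - {"offset": [31.5,10.7,1.5],"rot": [0.3,0,19.9],"gripper": 0}
    - {"offset": [33.3,11.2,1.5],"rot": [0.3,0,19.9],"gripper": 0}

```text
time_s: 11.9
position: [0.4408, 0.0312, 0.1955]
tcp_rot: [[-0.279, -0.96, -0.002], [-0.96, 0.279, 0.0], [0.0, 0.002, -1.0]]
force: [-1.0, 0.0, -0.2]
opening: 0.997
```

arm_command:
  targets:
    - {"offset": [0,0,0],"rot": [0,0,0],"gripper": 0}
    - {"offset": [0,0,0],"rot": [0,0,0],"gripper": 0}

```text
time_s: 12.1
position: [0.4432, 0.0337, 0.1958]
tcp_rot: [[-0.277, -0.961, 0.001], [-0.961, 0.277, 0.001], [-0.001, -0.001, -1.0]]
force: [0.0, -0.8, 0.3]
opening: 0.999
```

Run:
```python
from mv import plan
plan((443.3,33.5,126.5,-105.8))
```

```text
t 12.1 p [443.2  33.7 195.8] jaw -106.1 F [ 0.  -0.8  0.3] op 86.9 j [-10.  26. 113.   0.  41.  96.]
offset [0.02, -0.01, 6.93] rot [-0.07, 0.06, -0.26]
```

arm_command:
  targets:
    - {"offset": [0,0,3],"rot": [0,0,-0.3],"gripper": 0}
    - {"offset": [0,0,5.5],"rot": [0,0,-0.3],"gripper": 0}
    - {"offset": [0,0,6.9],"rot": [0,0,-0.3],"gripper": 0}
    - {"offset": [0,0,6.9],"rot": [0,0,-0.3],"gripper": 0.15}
    - {"offset": [0,0,6.9],"rot": [0,0,-0.3],"gripper": 0.25}
    - {"offset": [0,0,6.9],"rot": [0,0,-0.3],"gripper": 1}
    - {"offset": [0,0,6.9],"rot": [0,0,-0.3],"gripper": 1}
    - {"offset": [0,0,6.9],"rot": [0,0,-0.3],"gripper": 1}

```text
time_s: 12.9
position: [0.4447, 0.0345, 0.1275]
tcp_rot: [[-0.269, -0.963, 0.004], [-0.963, 0.269, 0.0], [-0.001, -0.004, -1.0]]
force: [0.2, 1.6, 3.0]
opening: 0.711
```

arm_command:
  targets:
    - {"offset": [0,0,-1],"rot": [0,0,0],"gripper": 1}
    - {"offset": [0,0,-3],"rot": [0,0,0],"gripper": 1}
    - {"offset": [0,0,-5],"rot": [0,0,0],"gripper": 1}
    - {"offset": [0,0,-5],"rot": [0,0,0],"gripper": 1}

```text
time_s: 13.3
position: [0.4453, 0.0342, 0.1789]
tcp_rot: [[-0.269, -0.963, 0.008], [-0.963, 0.269, -0.001], [-0.001, -0.007, -1.0]]
force: [-0.6, 0.4, -2.6]
opening: 0.714
```

Run:
```python
from mv import plan
plan((625,-84.5,177,-91.3),(625,-84.5,120,-91.3))
```

```text
t 13.3 p [445.3  34.2 178.9] jaw -105.6 F [-0.6  0.4 -2.6] op 62.1 j [-10.  28. 114.   0.  38.  96.]
offset [6.59, -20.5, 0.33] rot [-0.43, 0.03, -14.32]
offset [6.6, -20.46, 6.03] rot [-0.43, 0.03, -14.32]
```

arm_command:
  targets:
    - {"offset": [0.7,-2,0.2],"rot": [0,0,-1.5],"gripper": 1}
    - {"offset": [2,-6,0.2],"rot": [-0.2,0,-4],"gripper": 1}
    - {"offset": [3.4,-10.5,0.2],"rot": [-0.3,0,-7],"gripper": 1}
    - {"offset": [4.8,-15,0.2],"rot": [-0.4,0,-10.5],"gripper": 1}
    - {"offset": [6,-18.7,1],"rot": [-0.4,0,-13],"gripper": 1}
    - {"offset": [6.6,-20.5,2.5],"rot": [-0.4,0,-14.3],"gripper": 1}
    - {"offset": [6.6,-20.5,4],"rot": [-0.4,0,-14.3],"gripper": 1}
    - {"offset": [6.6,-20.5,4],"rot": [-0.4,0,-14.3],"gripper": 1}

```text
time_s: 14.1
position: [0.6208, -0.0836, 0.1333]
tcp_rot: [[-0.024, -1.0, -0.013], [-1.0, 0.024, 0.004], [-0.004, 0.014, -1.0]]
force: [-1.2, 0.5, -2.7]
opening: 0.711
```

arm_command:
  targets:
    - {"offset": [0,0,0],"rot": [0,0,0],"gripper": 1}
    - {"offset": [0,0,0],"rot": [0,0,0],"gripper": 1}
    - {"offset": [0,0,0],"rot": [0,0,0],"gripper": 1}

```text
time_s: 14.4
position: [0.6236, -0.0838, 0.1379]
tcp_rot: [[-0.022, -1.0, -0.004], [-1.0, 0.022, 0.001], [-0.001, 0.004, -1.0]]
force: [1.1, -0.0, -2.1]
opening: 0.709
```

Run:
```python
from mv import plan
plan((625.5,-84.5,82.5,-91.3))
from h import *; from rig import viewer
S=viewer.capture('scene');print(S['frame'].shape); cv2.imwrite('pics/g5.png',cv2.resize(S['frame'][180:310,230:400],None,fx=4,fy=4)[:,:,::-1])
```

```text
t 14.4 p [623.6 -83.8 137.9] jaw -91.3 F [ 1.1 -0.  -2.1] op 61.7 j [-18.  42.  88.  -0.  50.  73.]
offset [0.07, -0.21, 5.54] rot [0.22, 0.06, 0.02]
(400, 640, 3)
```

View pics/g5.png

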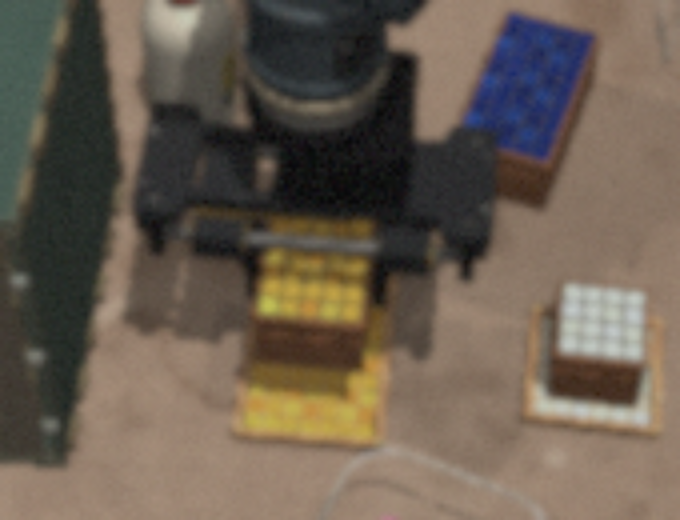

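arm_command:
  targets:
    - {"offset": [0,-0.2,2],"rot": [0,0,0],"gripper": 1}
    - {"offset": [0,-0.2,3.6],"rot": [0.2,0,0],"gripper": 1}
    - {"offset": [0,-0.2,4.7],"rot": [0.2,0,0],"gripper": 1}
    - {"offset": [0,-0.2,5.2],"rot": [0.2,0,0],"gripper": 1}
    - {"offset": [0,-0.2,5.5],"rot": [0.2,0,0],"gripper": 1}
    - {"offset": [0,-0.2,5.5],"rot": [0.2,0,0],"gripper": 1}

```text
time_s: 15.05
position: [0.626, -0.0844, 0.0829]
tcp_rot: [[-0.023, -1.0, 0.0], [-1.0, 0.023, 0.001], [-0.001, 0.0, -1.0]]
force: [-0.4, -0.8, -2.2]
opening: 0.71
```

arm_command:
  targets:
    - {"offset": [0,0,0],"rot": [0,0,0],"gripper": 0.5}
    - {"offset": [0,0,0],"rot": [0,0,0],"gripper": 0}
    - {"offset": [0,0,0],"rot": [0,0,0],"gripper": 0}
    - {"offset": [0,0,0],"rot": [0,0,0],"gripper": 0}
    - {"offset": [0,0,-3],"rot": [0,0,0],"gripper": 0}
    - {"offset": [0,0,-8],"rot": [0,0,0],"gripper": 0}
    - {"offset": [-2,2,-12],"rot": [0,0,0],"gripper": 0}
    - {"offset": [-5,2,-14],"rot": [0,0,0],"gripper": 0}

```text
time_s: 15.85
position: [0.6067, -0.0351, 0.2259]
tcp_rot: [[-0.026, -1.0, 0.003], [-1.0, 0.026, -0.0], [0.0, -0.003, -1.0]]
force: [-0.3, 0.0, -0.4]
opening: 0.995
```

arm_command:
  targets:
    - {"offset": [-5,0,0],"rot": [0,0,0],"gripper": 0}
    - {"offset": [-10,0,0],"rot": [0,0,0],"gripper": 0}
    - {"offset": [-15,0,0],"rot": [0,0,0],"gripper": 0}
    - {"offset": [-20,0,0],"rot": [0,0,0],"gripper": 0}
    - {"offset": [-25,0,0],"rot": [0,0,0],"gripper": 0}
    - {"offset": [-30,0,0],"rot": [0,0,0],"gripper": 0}
    - {"offset": [-32,0,0],"rot": [0,0,0],"gripper": 0}
    - {"offset": [-32,0,0],"rot": [0,0,0],"gripper": 0}

```text
time_s: 16.65
position: [0.6138, 0.289, 0.2226]
tcp_rot: [[-0.018, -1.0, -0.0], [-1.0, 0.018, 0.002], [-0.002, 0.0, -1.0]]
force: [0.1, -1.3, -0.3]
opening: 1.003
```

Run:
```python
from mv import plan
from h import *; from rig import viewer
S=viewer.capture('scene'); T=viewer.capture('top')
o=np.zeros((540,780,3),np.uint8)
o[:540,:390]=cv2.resize(T['frame'][135:275,245:365],(390,540))[:,:,::-1];o[:540,400:780]=cv2.resize(S['frame'][150:300,280:430],(380,540))[:,:,::-1];cv2.imwrite('pics/g6.png',o)
for c,k,r,z in((S,'yellow',(280,225,340,300),.051),(T,'blue',(255,205,310,270),.048),(S,'blue',(335,150,390,245),.048)):
    try: print(np.round(lid(c,k,r,z),1))
    except Exception: print('none',k)
plan((443,34,150,-103.8))
```

```text
[627.2 -85.3  90.9  56.7  -1.7]
[439.1  35.4 116.7  63.2 -16.2]
[444.7  35.4 116.   62.5 -15.5]
t 16.75 p [614.1 285.4 222.3] jaw -91.3 F [-0.2 -0.8 -0.6] op 86.9 j [ 15.  39.  78.   0.  64. 107.]
offset [25.51, 16.53, 7.25] rot [0.09, -0.01, 12.52]
```

View pics/g6.png

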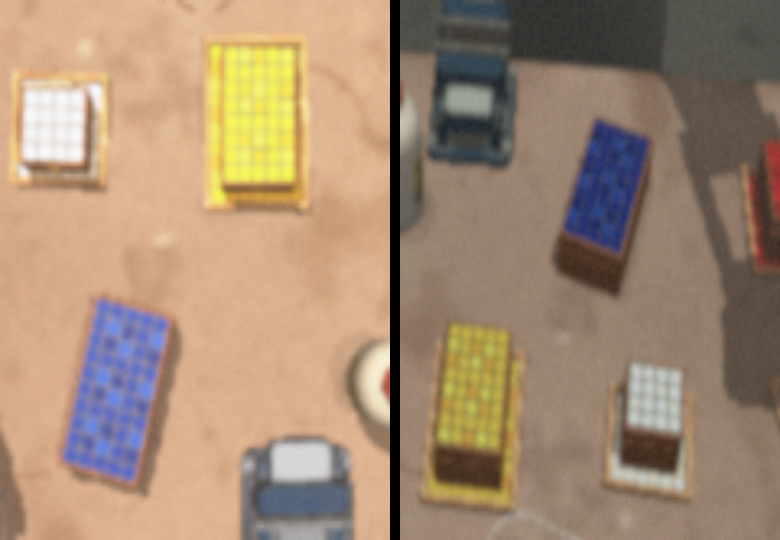

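Run:
```python
from mv import plan
plan((442,35.4,155,-105.8))
```

```text
t 16.75 p [614.1 285.4 222.3] jaw -91.3 F [-0.2 -0.8 -0.6] op 86.9 j [ 15.  39.  78.   0.  64. 107.]
offset [25.37, 16.64, 6.75] rot [0.09, -0.01, 14.52]
```

arm_command:
  targets:
    - {"offset": [3.5,2.3,0],"rot": [0,0,2],"gripper": 0}
    - {"offset": [7.5,5,0.2],"rot": [0,0,4],"gripper": 0}
    - {"offset": [11.5,7.6,0.5],"rot": [0,0,6.5],"gripper": 0}
    - {"offset": [15.5,10.2,1.5],"rot": [0,0,9],"gripper": 0}
    - {"offset": [19.5,12.8,3],"rot": [0,0,11.5],"gripper": 0}
    - {"offset": [23,15.1,4.5],"rot": [0.1,0,13.5],"gripper": 0}
    - {"offset": [25.4,16.6,6],"rot": [0.1,0,14.5],"gripper": 0}
    - {"offset": [25.4,16.6,6.7],"rot": [0.1,0,14.5],"gripper": 0}

```text
time_s: 17.55
position: [0.4391, 0.0323, 0.1548]
tcp_rot: [[-0.279, -0.96, -0.005], [-0.96, 0.279, 0.001], [0.0, 0.005, -1.0]]
force: [0.5, 0.0, 0.1]
opening: 0.996
```

arm_command:
  targets:
    - {"offset": [0,0,0],"rot": [0,0,0],"gripper": 0}
    - {"offset": [0,0,0],"rot": [0,0,0],"gripper": 0}
    - {"offset": [0,0,0],"rot": [0,0,0],"gripper": 0}

```text
time_s: 17.85
position: [0.4437, 0.036, 0.1559]
tcp_rot: [[-0.272, -0.962, 0.003], [-0.962, 0.272, 0.001], [-0.001, -0.003, -1.0]]
force: [-0.4, -0.6, 0.5]
opening: 1.002
```

Run:
```python
from mv import plan
plan((442,35.4,79,-105.8))
```

```text
t 17.85 p [443.7  36.  155.9] jaw -105.8 F [-0.4 -0.6  0.5] op 87.1 j [-10.  31. 115.   0.  34.  96.]
offset [0.12, 0.16, 7.69] rot [-0.15, 0.08, 0.03]
```

arm_command:
  targets:
    - {"offset": [0.1,0.1,3],"rot": [0,0,0],"gripper": 0}
    - {"offset": [0.1,0.1,5.5],"rot": [0,0,0],"gripper": 0}
    - {"offset": [0.1,0.1,7.2],"rot": [0,0,0],"gripper": 0}
    - {"offset": [0.1,0.1,7.7],"rot": [0,0,0],"gripper": 0.1}
    - {"offset": [0.1,0.1,7.7],"rot": [0,0,0],"gripper": 0.2}
    - {"offset": [0.1,0.1,7.7],"rot": [0,0,0],"gripper": 1}
    - {"offset": [0.1,0.1,7.7],"rot": [0,0,0],"gripper": 1}
    - {"offset": [0.1,0.1,7.7],"rot": [0,0,0],"gripper": 1}

```text
time_s: 18.65
position: [0.4419, 0.0353, 0.0792]
tcp_rot: [[-0.272, -0.962, 0.003], [-0.962, 0.272, 0.001], [-0.002, -0.002, -1.0]]
force: [0.9, 1.7, 2.6]
opening: 0.756
```

arm_command:
  targets:
    - {"offset": [0,0,-1],"rot": [0,0,0],"gripper": 1}
    - {"offset": [0,0,-3.5],"rot": [0,0,0],"gripper": 1}
    - {"offset": [0,0,-7],"rot": [0,0,0],"gripper": 1}
    - {"offset": [0,0,-9],"rot": [0,0,0],"gripper": 1}
    - {"offset": [0,0,-9],"rot": [0,0,0],"gripper": 1}

```text
time_s: 19.15
position: [0.4423, 0.0349, 0.1711]
tcp_rot: [[-0.272, -0.962, 0.007], [-0.962, 0.272, -0.0], [-0.002, -0.007, -1.0]]
force: [0.5, -1.0, -3.8]
opening: 0.753
```

Run:
```python
from mv import plan
plan((630.5,260,168,-76.7),(630.5,260,125,-76.7))
```

```text
t 19.15 p [442.3  34.9 171.1] jaw -105.8 F [ 0.5 -1.  -3.8] op 65.6 j [-10.  29. 114.   0.  36.  96.]
offset [-26.79, -11.97, 0.44] rot [-0.4, -0.0, -29.11]
offset [-26.78, -11.94, 4.74] rot [-0.4, -0.0, -29.11]
```

arm_command:
  targets:
    - {"offset": [-2.5,-1.1,0],"rot": [0,0,-3],"gripper": 1}
    - {"offset": [-6.5,-2.9,0],"rot": [0,0,-7],"gripper": 1}
    - {"offset": [-10.5,-4.7,0],"rot": [-0.2,0,-11.5],"gripper": 1}
    - {"offset": [-14.5,-6.5,0],"rot": [-0.2,0,-16],"gripper": 1}
    - {"offset": [-18.5,-8.3,0],"rot": [-0.3,0,-20.5],"gripper": 1}
    - {"offset": [-22.5,-10.1,0.2],"rot": [-0.4,0,-25],"gripper": 1}
    - {"offset": [-25.5,-11.4,0.4],"rot": [-0.4,0,-28],"gripper": 1}
    - {"offset": [-26.8,-12,0.4],"rot": [-0.4,0,-29.1],"gripper": 1}

```text
time_s: 19.95
position: [0.6304, 0.2627, 0.1624]
tcp_rot: [[0.233, -0.972, -0.007], [-0.973, -0.233, 0.002], [-0.003, 0.007, -1.0]]
force: [-0.3, -0.0, -3.1]
opening: 0.756
```

arm_command:
  targets:
    - {"offset": [0,0,1],"rot": [0,0,0],"gripper": 1}
    - {"offset": [0,0,3],"rot": [0,0,0],"gripper": 1}
    - {"offset": [0,0,4],"rot": [0,0,0],"gripper": 1}
    - {"offset": [0,0,4],"rot": [0,0,0],"gripper": 1}
    - {"offset": [0,0,4],"rot": [0,0,0],"gripper": 1}
    - {"offset": [0,0,4],"rot": [0,0,0],"gripper": 1}

```text
time_s: 20.55
position: [0.6299, 0.26, 0.1254]
tcp_rot: [[0.229, -0.973, -0.005], [-0.973, -0.229, 0.001], [-0.003, 0.005, -1.0]]
force: [-0.2, -0.5, -3.0]
opening: 0.756
```

Run:
```python
from mv import plan
plan((630.5,260,82.3,-76.7))
```

```text
t 20.55 p [629.9 260.  125.4] jaw -76.8 F [-0.2 -0.5 -3. ] op 65.8 j [13. 46. 80.  0. 54. 90.]
offset [0.02, -0.08, 4.31] rot [0.26, 0.14, -0.05]
```

arm_command:
  targets:
    - {"offset": [0,-0.1,1.5],"rot": [0,0,0],"gripper": 1}
    - {"offset": [0,-0.1,2.8],"rot": [0.2,0.1,0],"gripper": 1}
    - {"offset": [0,-0.1,3.7],"rot": [0.2,0.1,0],"gripper": 1}
    - {"offset": [0,-0.1,4.1],"rot": [0.2,0.1,0],"gripper": 1}
    - {"offset": [0,-0.1,4.3],"rot": [0.2,0.1,0],"gripper": 1}
    - {"offset": [0,-0.1,4.3],"rot": [0.2,0.1,0],"gripper": 1}

```text
time_s: 21.15
position: [0.6292, 0.2604, 0.0822]
tcp_rot: [[0.23, -0.973, -0.005], [-0.973, -0.23, -0.0], [-0.001, 0.005, -1.0]]
force: [-3.5, -1.2, 3.0]
opening: 0.757
```

arm_command:
  targets:
    - {"offset": [0,0,0],"rot": [0,0,0],"gripper": 0.5}
    - {"offset": [0,0,0],"rot": [0,0,0],"gripper": 0}
    - {"offset": [0,0,0],"rot": [0,0,0],"gripper": 0}
    - {"offset": [0,0,0],"rot": [0,0,0],"gripper": 0}
    - {"offset": [0,0,-3],"rot": [0,0,0],"gripper": 0}
    - {"offset": [0,0,-8],"rot": [0,0,0],"gripper": 0}
    - {"offset": [0,0,-12],"rot": [0,0,0],"gripper": 0}
    - {"offset": [2,4,-14],"rot": [0,0,0],"gripper": 0}

```text
time_s: 21.95
position: [0.603, 0.2344, 0.227]
tcp_rot: [[0.232, -0.973, 0.015], [-0.973, -0.232, 0.005], [-0.001, -0.016, -1.0]]
force: [0.3, -0.2, 1.2]
opening: 0.999
```

arm_command:
  targets:
    - {"offset": [4,3,-3],"rot": [0,0,0],"gripper": 0}
    - {"offset": [8,6,-5],"rot": [0,0,0],"gripper": 0}
    - {"offset": [12,9,-5],"rot": [0,0,0],"gripper": 0}
    - {"offset": [16,12,-5],"rot": [0,0,0],"gripper": 0}
    - {"offset": [20,13,-5],"rot": [0,0,0],"gripper": 0}
    - {"offset": [22,13,-5],"rot": [0,0,0],"gripper": 0}
    - {"offset": [22,13,-5],"rot": [0,0,0],"gripper": 0}
    - {"offset": [22,13,-5],"rot": [0,0,0],"gripper": 0}

```text
time_s: 22.75
position: [0.5206, -0.0124, 0.272]
tcp_rot: [[0.228, -0.974, -0.002], [-0.974, -0.228, 0.001], [-0.001, 0.002, -1.0]]
force: [0.3, 0.9, 0.3]
opening: 0.999
```

Run:
```python
from mv import plan
from h import *; from rig import viewer
S=viewer.capture('scene'); T=viewer.capture('top')
o=np.zeros((540,790,3),np.uint8)
o[:540,:390]=cv2.resize(T['frame'][130:275,165:355],(390,540))[:,:,::-1];o[:540,400:790]=cv2.resize(S['frame'][170:320,280:500],(390,540))[:,:,::-1];cv2.imwrite('pics/g7.png',o)
for c,k,r in((S,'white',(353,230,403,297)),(S,'red',(400,160,465,240)),(S,'yellow',(280,225,340,300)),(S,'blue',(415,220,495,315))):
    try: print(k,np.round(lid(c,k,r,.051),1))
    except Exception: print('none',k)
plan()
```

```text
white [622.3  81.2  49.5  48.4  -1.4]
red [424.9 225.4  66.9  53.5   4.8]
yellow [627.1 -85.4  90.8  56.4  -1.2]
blue [630.3 259.4 115.4  62.3  13.3]
t 22.85 p [520.3 -11.1 271.8] jaw -76.7 F [ 0.3 -0.2  0.2] op 86.7 j [-14.  24.  98.   0.  58.  63.]
```

View pics/g7.png

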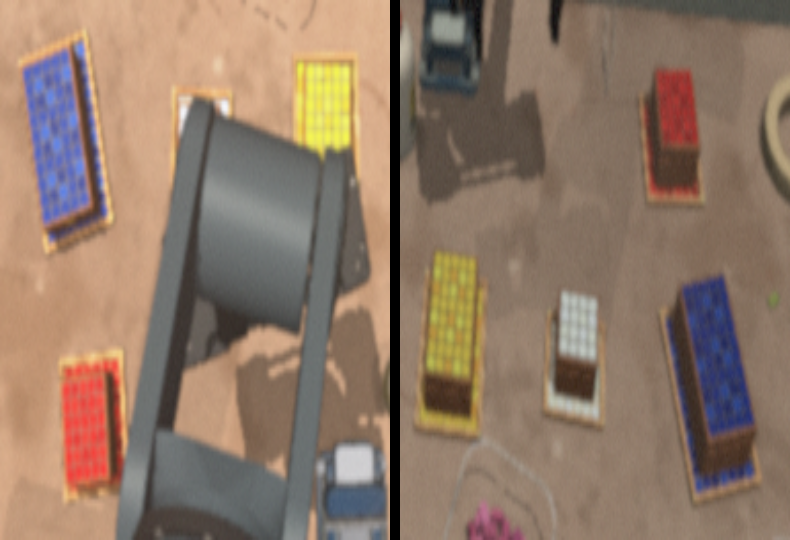

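All four boxes sit flat inside their rims, each lid centre within about 3.5 mm of its tray centre in the scene view, and the gripper is clear of everything. I'm handing in now.

```bash
python3 -c "
from rig import ticket
print(ticket.hand_in())"
```

```text
the job is handed in; nothing more can be done
None
```

I took the pile apart in the order white, red, yellow, blue and set each box in the tray of its own colour. I handed the job in at about 23 s on the robot clock. The hand-in gives no verdict, so the result below rests on my own checks.

- **Position:** in the last scene-camera picture each lid centre was within about 3.5 mm of its tray centre, against the 13 mm allowed. The white box was furthest off.
- **Lying flat:** all four boxes look flat and inside their rims. I did not measure their height or tilt directly. I judged these from the TCP heights at release, which were within about 1 mm of the heights worked out, and from the pictures.
- **Robot clear:** the gripper was open with its fingertips about 20 cm above the table, and the outside force read about zero.
- **Forces:** the forces read at the end of each move stayed under about 5 N.
- **Disagreements:** the top and scene cameras differed by up to about 6 mm in x on the stacked boxes, so I used the mean of the two. The top-camera readings for the placed white and red boxes were not usable because the box and tray colours merged. In the final picture the arm also covered part of the top view, so the final positions come from the scene camera alone.

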